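# Cull and oil a batch of levers

## Robot

A 6-joint arm with a two-finger parallel gripper is mounted at the origin on the work surface. World frame = base frame: x ahead of the robot, y to its left, z up, the work surface at z = 0. Lengths are in mm, angles in rad, forces in N, time in s.
With the tool pointing down it reaches from about 275 to 775 mm from the base axis. Payload 14.6 kg.
Tool frame: the origin (TCP) lies at the very end of the fingers, on their centre line; the grasp point (between the pads) lies 19 mm behind it; z points along the fingers, y is the line along which they close (so a half turn about z gives the same grasp; the last joint's range is limited). The gripper opens to 85 mm and grips with 20 to 120 N. Pads are 22 mm wide; open, the fingers measure 114 mm over their backs; the gripper's body (76 mm by 85 mm) begins 54 mm behind the grasp point. The pads swing forward as they close: fully open they stand 13 mm farther back than shut.
Start: joints at [-1.363, 0.263, -0.048, 1.259, 0, 1.415], TCP at [186.313, -490.832, 231.278] pointing down, gripper open.
Joint ranges: [-2.65, 2.65], [-0.89, 1.7], [-1.18, 1.37], [-2.13, 2.11], [-1.35, 1.29], [-3.14, 3.14]. Speed limits (rad/s): [1.89, 1.89, 2.57, 2.79, 3.14, 3.14].

## Interface

Orientations are given as a unit quaternion [w, x, y, z].
In Python, from plant import env, snapshot gives the robot as it stands.
- The arm moves only by the shell command python3 -m jog 'ROWS'. ROWS is JSON, a list of rows, each a list of 5 numbers: the closure, from -1 (fully open) to 1 (shut), so that 0 is half open, then the shift along the tool's x, y, z as a fraction of full scale, then the turn about the tool's z as a fraction of full scale. A call has exactly 10 rows; each row shifts and turns the commanded pose from where the row before left it, along the tool's axes as they then stand; what a row does not reach is not made up. Full scale, the value 1, is 30 cm for a shift and 8 degrees for a turn. A row lasts 1/8 s, in which the tool goes at most 62.5 mm and 10.7 degrees, less where a joint would pass 70% of its speed; a pose out of reach is approached as far as the arm can. A call with a number of a shift or a turn outside -1 to 1 is refused whole. A call with a gripper value outside its range is refused whole. The fingers move at their own pace and stop on an object; the grip force is fixed at half the most. Time passes only in rows, so rows that do not move let the fingers close, or fill a call up. It gives the time, the measured TCP pose, the force, the opening and the grip force at its end, in the units of the state.
- env.observe(): the state, without advancing time (a new reading comes with each control period).
- snapshot(name): name is "side" or "top"; returns a dict with "frame" (400x640x3 uint8, blue, green, red), "fx", "fy", "cx", "cy" (pixels), "R" (3x3) and "t" (3): a world point X has camera coordinates R X + t. Camera axes: x right, y down, z forward; pixel columns grow to the right and rows downward; lengths in mm; the calibration is good to about 2 mm. A picture is of the moment at which its call begins. There is no depth.
- env.hand_in(): hands the job in; it is judged then, once.
The state is a dict: "clock": time; "joint_positions": joint angles; "joint_velocities": joint speeds; "joint_torque": joint torques, N m; "tcp_pos": TCP position; "tool_rot": TCP orientation; "ft_force": force on the tool from outside, world axes, zero at the start; "torque": the same for the moment, N m; "opening": opening from 0.0 (shut) to 1.0 (fully open); "finger_force": force on a finger pad.
Only numpy, scipy, OpenCV 4.12 (cv2) and the standard library are available. Lean on these libraries where they do the work, as an engineer would, in place of code of your own. Each camera call takes 0.05 s, during which the arm holds its last target. There are 200 camera calls.

## Task

Sort the batch of machine levers on the bench: drop the odd ones (bent or snapped short) into the blue scrap bin, and lay every sound, straight one in the oiling station's tray while the tray is out. Only then push the tray fully in under the hood, give the pump knob at least three full strokes (each one through the soft first stop, right down to the hard second stop, then let fully up), and at last pull the tray fully out again with the sound levers still in it. Never push the pump past its first stop while the tray is not in, and leave the other things on the bench where they are.

Things in the scene. Friction and masses are not known exactly. Their poses are not given: they have to be found in the camera images.
- lever_a: a sound lever: straight flat steel bar 120 long, 20 wide, 12 thick, with a round eye 32 across (same thickness, dark mark on top) at its -x end. Origin: middle of the underside (a good place to grip, across the 20 mm width); x along the bar, z up. 0.15 kg. May be absent (then None)
- lever_b: a sound lever: straight flat steel bar 120 long, 20 wide, 12 thick, with a round eye 32 across (same thickness, dark mark on top) at its -x end. Origin: middle of the underside (a good place to grip, across the 20 mm width); x along the bar, z up. 0.15 kg. May be absent (then None)
- lever_c: a sound lever: straight flat steel bar 120 long, 20 wide, 12 thick, with a round eye 32 across (same thickness, dark mark on top) at its -x end. Origin: middle of the underside (a good place to grip, across the 20 mm width); x along the bar, z up. 0.15 kg. May be absent (then None)
- lever_d: a sound lever: straight flat steel bar 120 long, 20 wide, 12 thick, with a round eye 32 across (same thickness, dark mark on top) at its -x end. Origin: middle of the underside (a good place to grip, across the 20 mm width); x along the bar, z up. 0.15 kg. May be absent (then None)
- lever_e: an odd lever, bent: same bar and eye, but kinked 43 degrees in the flat at its middle, the plain end going to its own +y side. Origin: underside, at the kink; the straight arm with the eye runs 66 along -x (grip it across its 20 mm width, about 20 from the kink), the other arm runs 60. Lies flat, 12 thick. 0.15 kg. May be absent (then None)
- lever_f: an odd lever, bent: same bar and eye, but kinked 43 degrees in the flat at its middle, the plain end going to its own -y side. Origin: underside, at the kink; the straight arm with the eye runs 66 along -x (grip it across its 20 mm width, about 20 from the kink), the other arm runs 60. Lies flat, 12 thick. 0.15 kg. May be absent (then None)
- lever_g: an odd lever, snapped short: same 20 wide, 12 thick bar and 32 eye, but only 74 long in all. Origin: underside, 38 from the eye's outer end and 36 from the snapped end; eye towards -x. Grip it across the bar about 13 from the origin to +x. 0.09 kg. May be absent (then None)
- station: oiling station, a fixed grey machine, 420 x 180 and 128 high: a low base plate with an open aluminium tray on slides in front (-x side) and a hood behind it. Origin: on the bench under the middle of the hood's front edge; x points from the tray to the back, in the direction in which the tray is pushed in. The hood (underside 80 up, top 128 up) runs from x = 0 to +160, 50 either side (a column carries it at its back end)
- tray (a joint): slide of the tray, m: 0 pulled fully out towards the front, 0.10 pushed fully in under the hood; starts anywhere from 0 to 0.02. Stays where it is left; about 2 N of friction to move it
- tray_floor (a point): centre of the tray's inner floor (moves with the tray), 23 above the bench, axes as the station. The inside is 160 along x by 162 along y, the walls rise 27 above the floor, 5 thick. Fully out, this point is 100 in front of the hood's front edge and nothing of the tray is under the hood; fully in, the back half is
- tray_grip (a point): grip point on the tray's upright black handle fin, in front of the tray (118 before the tray's centre): fin 14 thick along the station's y, 34 long along x, its top 14 above this point, which is 68 above the bench. Pinch it across the 14 mm from above and move it along the station's x
- pump_top (a point): centre of the top of the pump's round black knob, 52 across and 16 high, standing over the hood; 192 above the bench when up. Moves straight down 25 in all: 15 against a light spring to the first stop, then 10 more against a stiffer spring to the hard second stop. It springs back up by itself when let go
- pump_first (a joint): soft first part of the knob's travel, m: 0 up, 0.015 at the first stop; takes 3 to 6 N
- pump_second (a joint): stiffer second part of the travel, m: 0 until pushed past the first stop, 0.010 at the second stop; begins at 10 N, 14 N at the bottom
- bin_floor (a point): centre of the inner floor of the blue plastic scrap bin (fixed), 5 above the bench; inside 180 along x by 170 along y, walls 5 thick and 60 high above the bench, the front (-x) one 40. The bin stands on one side of the bench and the station on the other; which is which varies
- loupe: black cylinder 44 across, 45 high, loose, among the levers; bystander. Origin: centre of the underside
- screwdriver: red-handled screwdriver 170 long, lying in front of the bin across it; bystander
- sharpener: orange and blue block 60 x 60 x 42; bystander behind the levers
- wrench: steel wrench 160 long, lying behind the levers; bystander
- cleaner: white bottle 64 across, 170 high; bystander at the left edge
- mug: white mug 80 across, 90 high; bystander at the right edge

How it is judged (in metres and radians):
On the way, in this order (a step that is already met when the one before it is completed fails the run):
1. with the tray still out, every sound lever lies in the tray and every odd one in the scrap bin (x of lever_a in the frame of tray_floor between -0.078 and 0.078 m and y of lever_a in the frame of tray_floor between -0.078 and 0.078 m and z of lever_a in the frame of tray_floor between -0.006 and 0.032 m and x of lever_b in the frame of tray_floor between -0.078 and 0.078 m and y of lever_b in the frame of tray_floor between -0.078 and 0.078 m and z of lever_b in the frame of tray_floor between -0.006 and 0.032 m and x of lever_c in the frame of tray_floor between -0.078 and 0.078 m and y of lever_c in the frame of tray_floor between -0.078 and 0.078 m and z of lever_c in the frame of tray_floor between -0.006 and 0.032 m and x of lever_d in the frame of tray_floor between -0.078 and 0.078 m and y of lever_d in the frame of tray_floor between -0.078 and 0.078 m and z of lever_d in the frame of tray_floor between -0.006 and 0.032 m and x of lever_e in the frame of bin_floor between -0.088 and 0.088 m and y of lever_e in the frame of bin_floor between -0.083 and 0.083 m and z of lever_e in the frame of bin_floor between -0.006 and 0.045 m and x of lever_f in the frame of bin_floor between -0.088 and 0.088 m and y of lever_f in the frame of bin_floor between -0.083 and 0.083 m and z of lever_f in the frame of bin_floor between -0.006 and 0.045 m and x of lever_g in the frame of bin_floor between -0.088 and 0.088 m and y of lever_g in the frame of bin_floor between -0.083 and 0.083 m and z of lever_g in the frame of bin_floor between -0.006 and 0.045 m and value of joint tray below 0.05 m), for 0.2 s.
2. the tray is fully in under the hood (value of joint tray above 0.092 m), for 0.2 s.
3. first stroke: the pump is down at its second stop, tray in (value of joint tray above 0.092 m and value of joint pump_second above 0.0075 m), for 0.1 s.
4. the pump is let fully up (value of joint pump_second below 0.002 m and value of joint pump_first below 0.003 m), for 0.1 s.
5. second stroke: the pump is down at its second stop, tray in (all of step 3), for 0.1 s.
6. the pump is let fully up again (all of step 4), for 0.1 s.
7. third stroke: the pump is down at its second stop, tray in (all of step 5), for 0.1 s.
8. the pump is let fully up a third time (all of step 6), for 0.1 s.
At the end, for the whole second after the job is handed in: Every sound lever in the tray and every odd one in the bin (their origins inside the walls and below the rim), at rest; the tray out (joint below 0.012), the pump up (first part below 0.003, second below 0.002) (all of step 8 and x of lever_a in the frame of tray_floor between -0.078 and 0.078 m and y of lever_a in the frame of tray_floor between -0.078 and 0.078 m and z of lever_a in the frame of tray_floor between -0.006 and 0.032 m and x of lever_b in the frame of tray_floor between -0.078 and 0.078 m and y of lever_b in the frame of tray_floor between -0.078 and 0.078 m and z of lever_b in the frame of tray_floor between -0.006 and 0.032 m and x of lever_c in the frame of tray_floor between -0.078 and 0.078 m and y of lever_c in the frame of tray_floor between -0.078 and 0.078 m and z of lever_c in the frame of tray_floor between -0.006 and 0.032 m and x of lever_d in the frame of tray_floor between -0.078 and 0.078 m and y of lever_d in the frame of tray_floor between -0.078 and 0.078 m and z of lever_d in the frame of tray_floor between -0.006 and 0.032 m and x of lever_e in the frame of bin_floor between -0.088 and 0.088 m and y of lever_e in the frame of bin_floor between -0.083 and 0.083 m and z of lever_e in the frame of bin_floor between -0.006 and 0.045 m and x of lever_f in the frame of bin_floor between -0.088 and 0.088 m and y of lever_f in the frame of bin_floor between -0.083 and 0.083 m and z of lever_f in the frame of bin_floor between -0.006 and 0.045 m and x of lever_g in the frame of bin_floor between -0.088 and 0.088 m and y of lever_g in the frame of bin_floor between -0.083 and 0.083 m and z of lever_g in the frame of bin_floor between -0.006 and 0.045 m and value of joint tray below 0.012 m and linear speed of each of lever_a, lever_b, lever_c, lever_d, lever_e, lever_f, lever_g below 0.05 m/s); the robot touches nothing.
It fails at once if the pump is pushed past its first stop while the tray is not in (value of joint pump_second above 0.004 m and value of joint tray below 0.08 m).
It fails at once if one of the bystanders is disturbed (moved more than 50 mm) (distance of any of loupe, screwdriver, sharpener, wrench, cleaner, mug from where it was at the start of the episode above 0.05 m).
Of lever_a, lever_b, lever_c, lever_d only 3 to 4 are there at a start; the rules pass over those that are not, and their reading is None.
Of lever_e, lever_f, lever_g only 2 to 3 are there at a start; the rules pass over those that are not, and their reading is None.
At some moment in a run one of lever_a, lever_b, lever_c, lever_d, lever_e, lever_f, lever_g may be knocked a few centimetres aside while the robot is not near it.
Once in a run the grip may slacken for a moment while it holds something.
It also fails if it takes over 210 s, if anything falls off the work surface, if the arm or the gripper's body presses on something with over 40 N, if the wrist force passes 120 N, or if a joint passes its speed limit or range.

## Working session

There is one attempt and no reset: what is moved stays moved. The work goes in short steps, Python scripts to look and compute and a shell command to move; the robot and the scene stay as the last step left them, time stands still between calls to the robot, and variables do not carry over. Pictures are saved under pics/ and viewed, at most 14 in all, crops included, and the job is handed in when it is done.

```bash
ls; mkdir -p pics; python3 - <<'E'
from plant import env, snapshot
import cv2
for n in("top","side"):
    s=snapshot(n); cv2.imwrite(f"pics/{n}0.png",s["frame"]); print(n,s["fx"],s["fy"],s["cx"],s["cy"],s["R"],s["t"])
print(env.observe())
E
```

```text
pics
top 438.64741584113233 438.64741584113233 323.92428654957985 202.3701332014553 [[ 1.56648887e-02 -9.99877260e-01 -2.76213358e-04]
 [-9.84116035e-01 -1.53691034e-02 -1.76859891e-01]
 [ 1.76833938e-01  3.04231650e-03 -9.84235999e-01]] [   9.77083653  555.03707478 1429.16928184]
side 487.59223697995714 487.59223697995714 322.8571397187497 187.81903215704523 [[-0.94258561 -0.33395464 -0.00258231]
 [-0.2563069   0.72833902 -0.63547545]
 [ 0.21410077 -0.59832815 -0.77211675]] [ 507.73553328  207.97320823 1716.41946237]
{'clock': 0.1, 'joint_positions': array([-1.36329242e+00,  2.63502654e-01, -4.88757731e-02,  1.25942997e+00,
        4.11768969e-06,  1.41551072e+00]), 'joint_velocities': array([ 0.00071662, -0.00022879,  0.00234555,  0.00083382,  0.00147991,
       -0.00098762]), 'joint_torque': array([ 3.31725802e-03, -6.38572955e+01,  3.85064399e+01,  1.00050378e-02,
       -4.66513620e-05,  3.19588750e-06]), 'tcp_pos': array([ 186.26309104, -490.56994177,  230.85806382]), 'tool_rot': array([-5.05918890e-04,  9.83592907e-01,  1.80401598e-01, -1.11525682e-05]), 'ft_force': array([0.41428304, 0.96426661, 0.68247791]), 'torque': array([ 0.01279719, -0.01337096,  0.04972862]), 'finger_force': 0.0, 'opening': 0.9979938109243331}
```

View pics/top0.png

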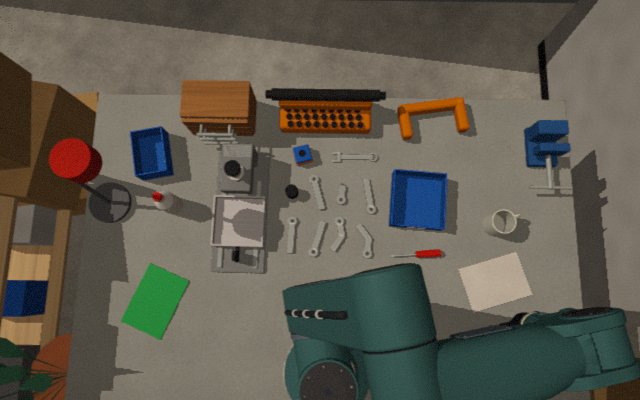

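View pics/side0.png

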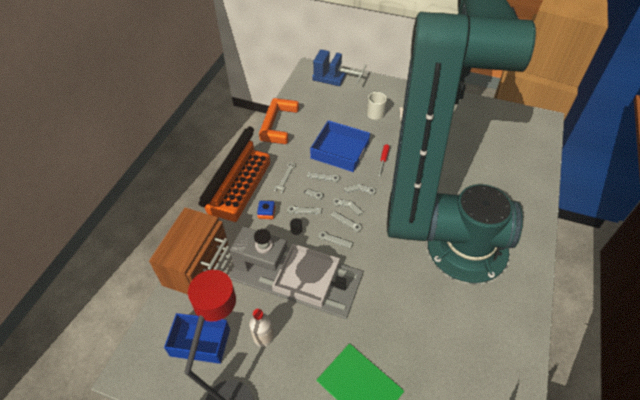

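The top view shows four straight levers at (317,192), (369,196), (292,234) and (318,239), a short one at (341,193), and bent ones at (339,235) and (365,240). The station is on the left at (237,210) and the bin on the right at (418,200).

```bash
cat > h.py <<'E'
import numpy as np, cv2
from plant import env, snapshot
def cast(s,uv,z):
    R=np.array(s["R"]);t=np.array(s["t"]);uv=np.atleast_2d(uv).astype(float)
    d=np.c_[(uv[:,0]-s["cx"])/s["fx"],(uv[:,1]-s["cy"])/s["fy"],np.ones(len(uv))]@R
    c=-R.T@t
    return c+d*((z-c[2])/d[:,2])[:,None]
def proj(s,X):
    p=np.array(s["R"])@np.array(X,float)+np.array(s["t"]); return s["fx"]*p[0]/p[2]+s["cx"],s["fy"]*p[1]/p[2]+s["cy"]
def levers(s,box=(278,165,388,262),thr=150,dbg=None):
    x0,y0,x1,y1=box; k=4
    f=cv2.resize(s["frame"][y0:y1,x0:x1],None,fx=k,fy=k,interpolation=cv2.INTER_CUBIC)
    g=f.min(2); m=(g>thr).astype(np.uint8)
    m=cv2.morphologyEx(m,cv2.MORPH_CLOSE,np.ones((9,9)))
    if dbg: cv2.imwrite(dbg,np.vstack([f,cv2.cvtColor(m*255,8)])[:600] if 0 else np.hstack([f,cv2.cvtColor(m*255,cv2.COLOR_GRAY2BGR)]))
    out=[]
    for c in cv2.findContours(m,cv2.RETR_EXTERNAL,cv2.CHAIN_APPROX_NONE)[0]:
        if cv2.contourArea(c)<60*k*k*.5: continue
        px=(c[:,0]+.5)/k-.5+[x0,y0]
        P=cast(s,px,12)[:,:2].astype(np.float32)
        (cx,cy),(w,h),a=cv2.minAreaRect(P); a=np.radians(a)
        u=np.array([np.cos(a),np.sin(a)]); 
        if h>w: u=np.array([-u[1],u[0]]);w,h=h,w
        q=(P-[cx,cy]); 
        # eye end = wider end
        l=q@u; n=q@[-u[1],u[0]]
        wp=np.ptp(n[l>w/2-22]);wm=np.ptp(n[l<-w/2+22])
        if wp>wm: u=-u
        out.append((cx,cy,w,h,np.degrees(np.arctan2(u[1],u[0])),cv2.contourArea(P),wp,wm))
    return out
E
python3 - <<'E'
from h import *
s=snapshot("top")
f=s["frame"]; print(f[205:215,325:335].min(2).mean())
for l in levers(s,thr=150,dbg="pics/m1.png"): print(np.round(l,1))
np.set_printoptions(suppress=True,precision=1)
for n,uv,z in [("handle",(236,254),82),("knob",(233,168),192),("bin",(418,200),60)]: print(n,cast(s,uv,z))
E
```

```text
106.76
handle [[375.3 299.4  82. ]]
knob [[632.5 300.1 192. ]]
bin [[ 565.9 -296.5   60. ]]
```

View pics/m1.png

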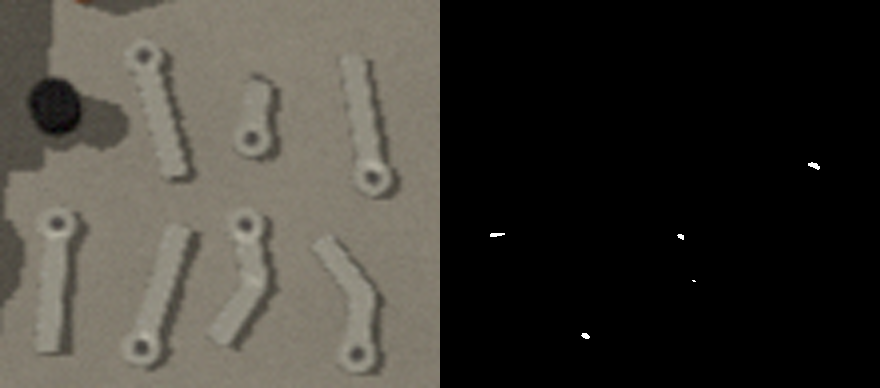

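The crop shows the four straight levers, the short one and the two bent ones clearly. The threshold was too high.

```bash
python3 - <<'E'
from h import *
np.set_printoptions(suppress=True,precision=1)
s=snapshot("top"); f=s["frame"].astype(int)
print(f[188,317],f[210,330],f[240,291])
for t in (118,123,128):
    print(t)
    for l in levers(s,thr=t,dbg="pics/m2.png"): print(np.round(l,1))
hsv=cv2.cvtColor(s["frame"],cv2.COLOR_BGR2HSV)
def rect(s,m,box,z):
    x0,y0,x1,y1=box; mm=np.zeros(m.shape,np.uint8); mm[y0:y1,x0:x1]=m[y0:y1,x0:x1]
    c=max(cv2.findContours(mm,cv2.RETR_EXTERNAL,cv2.CHAIN_APPROX_NONE)[0],key=cv2.contourArea)
    return cv2.minAreaRect(cast(s,c[:,0],z)[:,:2].astype(np.float32))
dark=(f.max(2)<45)
print("knob",rect(s,dark,(218,152,250,185),192)); print("fin",rect(s,dark,(225,243,250,268),82))
blue=((hsv[...,0]>95)&(hsv[...,0]<125)&(hsv[...,1]>120))
print("bin",rect(s,blue,(380,160,460,240),60))
f2=cv2.resize(s["frame"][135:280,200:275],None,fx=4,fy=4,interpolation=cv2.INTER_CUBIC)
q=snapshot("side"); g2=cv2.resize(q["frame"][215:335,225:385],None,fx=3,fy=3,interpolation=cv2.INTER_CUBIC)
h=np.zeros((580,800,3),np.uint8); h[:580,:300]=f2; h[:360,305:785]=g2; cv2.imwrite("pics/st.png",h)
E
```

```text
[128 139 144] [114 126 133] [125 140 145]
118
[ 434.4 -122.8  119.3   41.4   12.6 2304.6   26.2   30.6]
[ 439.3   44.1  124.5   31.3  -13.4 2387.3   31.3   20.7]
[ 454.2  -29.6  119.7   42.1  171.7 2457.3   27.4   32.6]
[ 450.6  128.8  124.1   31.8 -178.9 2415.5   31.8   18.7]
[ 591.2  -37.6   62.8   30.3    0.4 1265.6   20.9   30.3]
[ 589.  -134.3  126.4   28.4    9.1 2236.    19.9   28.4]
[ 600.2   47.7  125.3   31.5 -166.8 2403.4   31.5   22.2]
123
[ 434.3 -123.4  117.4   39.8   12.7 2071.9   24.    28.3]
[ 437.5   39.   122.7   29.7  -19.4 2106.4   29.7   19.5]
[ 453.9  -30.6  117.8   39.2  172.6 2179.1   24.3   30.4]
[ 449.9  132.3  123.7   29.6  176.6 2107.3   17.5   29.6]
[ 590.7  -38.1   60.2   27.7    0.4 1057.1   20.    27.7]
[ 588.6 -134.5  123.8   26.4    9.1 1938.2   18.3   26.4]
[ 599.5   47.3  122.8   29.3 -166.8 2079.9   29.3   20.6]
128
[ 433.8 -123.9  115.4   37.5   13.4 1741.    22.2   25.3]
[ 437.2   39.1  120.6   27.4  -19.1 1708.6   27.4   17.3]
[ 453.2  -31.6  115.7   36.   170.9 1834.2   21.7   26.1]
[ 449.7  134.5  121.2   27.   174.3 1422.9   16.4   27. ]
[ 582.7 -133.5  110.8   24.6   12.2  926.1   17.1   24.6]
[ 597.2   46.6  117.6   27.3 -166.8 1296.1   27.3   18.7]
knob ((632.5079345703125, 303.2220764160156), (50.99760055541992, 43.21257400512695), 2.8587708473205566)
fin ((375.2950744628906, 301.1080017089844), (44.95809555053711, 22.48365020751953), 0.8964255452156067)
bin ((569.65185546875, -297.0660400390625), (185.56591796875, 194.72264099121094), 85.95320892333984)
```

View pics/st.png

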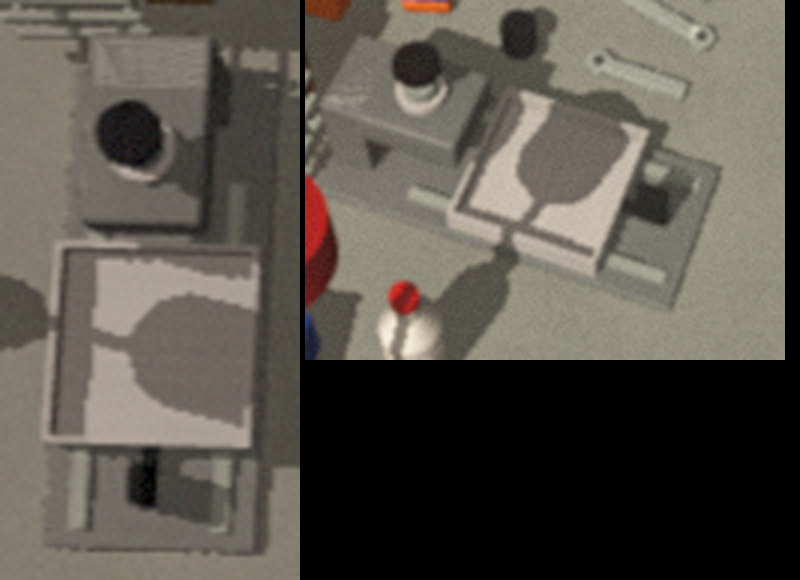

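The tray is out and its rim is sharp, with corners in the full image near (214,196), (265,196.5), (211,246) and (263,246). The fin is near (237,254) and the knob near (232.5,168).

```bash
cat >> h.py <<'E'
def lev(s,thr=120,box=(278,165,388,262)):
    x0,y0,x1,y1=box; k=4
    f=cv2.resize(s["frame"][y0:y1,x0:x1],None,fx=k,fy=k,interpolation=cv2.INTER_CUBIC)
    m=cv2.morphologyEx((cv2.GaussianBlur(f,(5,5),0).min(2)>thr).astype(np.uint8),cv2.MORPH_CLOSE,np.ones((13,13)))
    out=[]
    for c in cv2.findContours(m,cv2.RETR_EXTERNAL,cv2.CHAIN_APPROX_NONE)[0]:
        if cv2.contourArea(c)<600 or cv2.contourArea(c)>8000: continue
        mm=np.zeros_like(m); cv2.drawContours(mm,[c],-1,1,-1)
        yx=np.argwhere(mm); P=cast(s,(yx[:,::-1]+.5)/k-.5+[x0,y0],10)[:,:2]
        mu=P.mean(0); w,V=np.linalg.eigh(np.cov((P-mu).T)); u=V[:,1]; n=np.array([-u[1],u[0]])
        l=(P-mu)@u; b=(P-mu)@n
        if np.abs(l.max())>np.abs(l.min()): pass
        else: u=-u; l=-l        # +u = plain end (farther from centroid)
        ctr=mu+u*(l.max()+l.min())/2
        out.append([*ctr,np.degrees(np.arctan2(u[1],u[0])),np.ptp(l),np.ptp(b),len(P)])
    return np.array(out)
E
python3 - <<'E'
from h import *
np.set_printoptions(suppress=True,precision=1)
s=snapshot("top")
print("cam",-np.array(s["R"]).T@s["t"])
print(lev(s))
up=lambda U,o: (np.array(U)+.5)/4-.5+o
print("tray rim",cast(s,up([(56,243),(259,246),(251,445),(43,445)],[200,135]),50))
print("knob",cast(s,up((130,133),[200,135]),192),"fin",cast(s,up([(143,450),(143,507),(160,450)],[200,135]),82))
for n,p in(("b1",[(245,225),(255,286),(225,340)]),("b2",[(357,353),(362,294),(325,242)])): print(n,cast(s,up(p,[278,165]),12))
E
```

```text
cam [ 293.3   14.  1504.8]
[[ 434.7 -122.8   13.   118.9   40.6 3177. ]
 [ 438.5   41.   -16.7  123.6   30.4 3266. ]
 [ 454.   -30.7  171.6  119.    41.5 3361. ]
 [ 450.2  131.8  177.2  124.    30.4 3302. ]
 [ 591.7  -39.8   -7.2   62.5   29.5 1642. ]
 [ 588.7 -134.4    9.5  124.1   28.2 2939. ]
 [ 601.1   45.3 -163.9  125.1   30.7 3074. ]]
tray rim [[572.9 391.5  50. ]
 [573.  219.9  50. ]
 [405.2 219.9  50. ]
 [402.5 392.1  50. ]]
knob [[632.9 302.8 192. ]] fin [[397.3 302.6  82. ]
 [351.6 300.2  82. ]
 [397.6 288.8  82. ]]
b1 [[497.8 -33.7  12. ]
 [445.5 -42.8  12. ]
 [399.2 -17.7  12. ]]
b2 [[ 390.  -129.6   12. ]
 [ 440.1 -134.    12. ]
 [ 484.2 -102.4   12. ]]
```

```bash
cat >> h.py <<'E'
def pose():
    o=env.observe(); w,x,y,z=o["tool_rot"]; return np.array(o["tcp_pos"]),np.degrees(2*np.arctan2(y,x))%360,o
def go(*T):
    """per target (x,y,z,phi): shift in tool axes (phi of the leg's start) and turn, full-scale units"""
    p,f,o=pose(); print("at",p.round(1),round(f,1),"open",round(o["opening"],2),"pad",round(o["finger_force"],1),"F",o["ft_force"].round(1),"t",round(o["clock"],1))
    for x,y,z,g in T:
        a=np.radians(f); d=np.array([x,y,z])-p
        sx=d[0]*np.cos(a)+d[1]*np.sin(a); sy=d[0]*np.sin(a)-d[1]*np.cos(a)
        t=-((g-f+180)%360-180)
        print(np.round(np.array([sx,sy,-d[2]])/300,4),"turn",round(t/8,3)); p=np.array([x,y,z],float); f=g
E
python3 -m jog '[[0,0,0,0,-1],[0,0,0,0,-1],[0,0,0,0,-1],[0,0,0,0,-1],[0,0,0,0,-1],[0,0,0,0,-1],[0,0,0,0,-1],[0,0,0,0,-1],[0,0,0,0,-1],[0,0,0,0,-1]]'
python3 -m jog '[[0,0,0,0,-1],[0,0,0,0,-1],[0,0,0,0,-1],[0,0,0,0,-1],[0,0,0,0,-1],[0,0,0,0,-1],[0,0,0,0,-1],[0,0,0,0,-1],[0,0,0,0,0],[0,0,0,0,0]]'
python3 -c "
from h import *
go((420,-132,100,175),(420,-132,3,175))"
```

```text
clock: 1.55
tcp_pos: [186.3, -490.8, 231.2]
tool_rot: [-0.0, 0.636, 0.772, 0.0]
ft_force: [1.8, 0.5, -0.6]
opening: 0.5
finger_force: 0.0
clock: 2.8
tcp_pos: [186.3, -490.8, 231.3]
tool_rot: [-0.0, 0.134, 0.991, 0.0]
ft_force: [0.2, 0.2, 0.2]
opening: 0.502
finger_force: 0.0
at [ 186.3 -490.8  231.3] 164.6 open 0.5 pad 0.0 F [0.2 0.2 0.2] t 2.8
[-0.4336  1.3599  0.4375] turn -1.299
[0.     0.     0.3233] turn 0.0
```

```bash

python3 -m jog '[[0,-0.0542,0.17,0.0547,0],[0,-0.0542,0.17,0.0547,0],[0,-0.0542,0.17,0.0547,0],[0,-0.0542,0.17,0.0547,0],[0,-0.0542,0.17,0.0547,0],[0,-0.0542,0.17,0.0547,0],[0,-0.0542,0.17,0.0547,0],[0,-0.0542,0.17,0.0547,0],[0,0,0,0,-1],[0,0,0,0,-0.3]]'
python3 -c "
from h import *
go((420,-132,100,175),(420,-132,30,175),(420,-132,3,175))"
```

```text
clock: 4.05
tcp_pos: [419.1, -130.5, 99.8]
tool_rot: [-0.0, 0.041, 0.999, 0.0]
ft_force: [0.1, -0.6, -0.5]
opening: 0.503
finger_force: 0.0
at [ 419.1 -130.5   99.8] 175.3 open 0.5 pad 0.0 F [ 0.1 -0.6 -0.5] t 4.0
[-0.0033 -0.0049 -0.0006] turn 0.039
[0.     0.     0.2333] turn 0.0
[0.   0.   0.09] turn 0.0
```

```bash

python3 -m jog '[[0,0,-0.004,0.12,0],[0,0,0,0.12,0],[0,0,0,0.06,0],[0,0,0,0.022,0],[0,0,0,0,0],[1,0,0,0,0],[1,0,0,0,0],[1,0,0,0,0],[1,0,0,0,0],[1,0,0,0,0]]'
python3 -c "
from h import *
go((420,-132,120,175),(560,-290,120,175),(560,-290,55,175))"
```

```text
clock: 5.3
tcp_pos: [419.3, -132.7, 4.4]
tool_rot: [0.001, 0.042, 0.999, -0.0]
ft_force: [-1.9, 0.8, 10.4]
opening: 0.213
finger_force: 58.5
at [ 419.3 -132.7    4.4] 175.2 open 0.21 pad 58.5 F [-1.9  0.8 10.4] t 5.3
[-0.0021  0.0026 -0.3855] turn 0.021
[-0.5108 -0.484  -0.    ] turn 0.0
[0.     0.     0.2167] turn 0.0
```

```bash

python3 -m jog '[[1,0,0,-0.1,0],[1,0,0,-0.15,0],[1,0,0,-0.135,0],[1,-0.1,-0.1,0,0],[1,-0.13,-0.12,0,0],[1,-0.13,-0.12,0,0],[1,-0.1,-0.1,0,0],[1,-0.05,-0.044,0,0],[1,0,0,0,0],[1,0,0,0,0]]'
python3 -c "
from h import *
go((560,-290,120,175),(560,-290,50,175))"
```

```text
clock: 6.55
tcp_pos: [558.5, -289.3, 119.1]
tool_rot: [-0.0, 0.042, 0.999, 0.0]
ft_force: [-0.3, 0.5, -1.2]
opening: 0.21
finger_force: 59.9
at [ 558.5 -289.3  119.1] 175.2 open 0.21 pad 59.9 F [-0.3  0.5 -1.2] t 6.5
[-0.0053 -0.002  -0.003 ] turn 0.024
[0.     0.     0.2333] turn 0.0
```

```bash

python3 -m jog '[[1,0,0,0.12,0],[1,0,0,0.11,0],[1,0,0,0,0],[0,0,0,0,0],[0,0,0,0,0],[0,0,0,-0.12,0],[0,0,0,-0.12,0],[0,0,0,0,0],[0,0,0,0,0],[0,0,0,0,0]]'
python3 -c "
from h import *
np.set_printoptions(suppress=True,precision=1)
s=snapshot('top'); cv2.imwrite('pics/t2.png',s['frame']); print(lev(s))
go((465,-39.5,110,190),(465,-39.5,6,190))"
```

```text
clock: 7.8
tcp_pos: [558.8, -289.8, 121.2]
tool_rot: [-0.0, 0.042, 0.999, 0.0]
ft_force: [-0.6, 0.2, -0.3]
opening: 0.498
finger_force: 0.0
[[ 536.   128.5  -46.   107.8   51.4 3846. ]]
at [ 558.8 -289.8  121.2] 175.2 open 0.5 pad 0.0 F [-0.4  0.5  0.1] t 7.8
[0.4 0.8 0. ] turn -1.852
[-0.   0.   0.3] turn 0.0
```

View pics/t2.png

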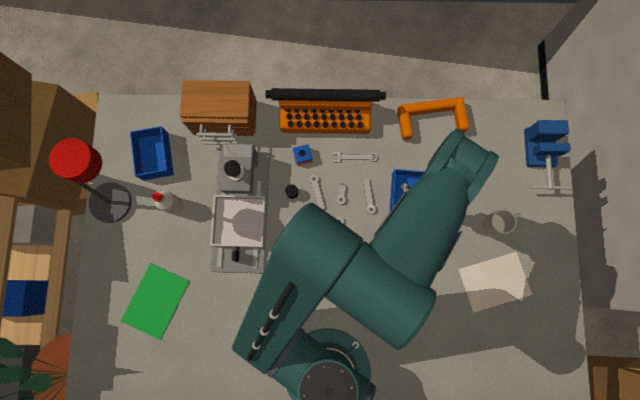

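The bent lever is in the bin at (410,184). The upper row has not moved, and the arm hides the lower row.

```bash

python3 -m jog '[[0,0.03,0.06,0,0],[0,0.07,0.14,0,0],[0,0.08,0.16,0,0],[0,0.08,0.16,0,0],[0,0.07,0.14,0,0],[0,0.05,0.1,0,-0.85],[0,0.02,0.04,0,-1],[0,0,0,0,0],[0,0,0,0,0],[0,0,0,0,0]]'
python3 -c "
from h import *
s=snapshot('side'); cv2.imwrite('pics/s2.png',cv2.resize(s['frame'][150:270,250:410],None,fx=4,fy=4))
go((465,-39.5,110,190),(465,-39.5,6,190))"
```

```text
clock: 9.1
tcp_pos: [458.5, -42.0, 121.8]
tool_rot: [-0.0, -0.086, 0.996, 0.0]
ft_force: [-0.2, 0.2, -0.8]
opening: 0.501
finger_force: 0.0
at [458.4 -42.  121.8] 189.9 open 0.5 pad 0.0 F [ 0.6 -0.3 -0.1] t 9.2
[-0.0229  0.0045  0.0392] turn -0.017
[-0.      0.      0.3467] turn 0.0
```

View pics/s2.png

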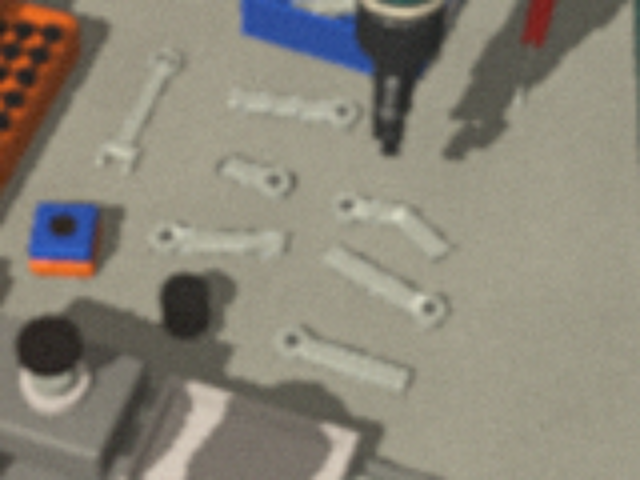

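The side view shows six levers left in their original layout, with the gripper above the bent one.

```bash

python3 -m jog '[[0,-0.023,0.0045,0.05,0],[0,0,0,0.14,0],[0,0,0,0.12,0],[0,0,0,0.06,0],[0,0,0,0.014,0],[0,0,0,0,0],[1,0,0,0,0],[1,0,0,0,0],[1,0,0,0,0],[1,0,0,0,0]]'
python3 -c "
from h import *
go((465,-39.5,125,190),(585,-320,120,190))"
```

```text
clock: 10.4
tcp_pos: [465.3, -39.0, 7.6]
tool_rot: [0.001, -0.087, 0.996, -0.0]
ft_force: [-1.5, 0.9, 6.3]
opening: 0.206
finger_force: 58.5
at [465.3 -39.    7.6] 190.0 open 0.21 pad 58.5 F [-1.5  0.9  6.3] t 10.4
[ 0.0012 -0.0015 -0.3914] turn -0.001
[-0.2316 -0.9903  0.0167] turn 0.0
```

```bash

python3 -m jog '[[1,0,0,-0.1,0],[1,0,0,-0.17,0],[1,0,0,-0.12,0],[1,-0.02,-0.1,0,0],[1,-0.045,-0.18,0,0],[1,-0.045,-0.18,0,0],[1,-0.045,-0.18,0,0],[1,-0.045,-0.18,0,0],[1,-0.03,-0.13,0,0],[1,0,-0.04,0,0]]'
python3 -c "
from h import *
go((580,-315,122,190),(580,-315,55,190))"
```

```text
clock: 11.65
tcp_pos: [584.6, -321.5, 123.4]
tool_rot: [0.0, -0.086, 0.996, -0.0]
ft_force: [-0.5, -0.0, -1.7]
opening: 0.202
finger_force: 60.7
at [ 584.6 -321.5  123.4] 189.9 open 0.2 pad 60.7 F [-0.5 -0.  -1.7] t 11.7
[0.0115 0.0239 0.0048] turn -0.013
[-0.      0.      0.2233] turn 0.0
```

```bash

python3 -m jog '[[1,0,0,0,0],[1,0,0,0.12,0],[1,0,0,0.1,0],[1,0,0,0,0],[0,0,0,0,0],[0,0,0,0,0],[0,0,0,-0.12,0],[0,0,0,-0.12,0],[0,0,0,0,0],[0,0,0,0,0]]'
python3 -c "
from h import *
np.set_printoptions(suppress=True,precision=1)
s=snapshot('top'); cv2.imwrite('pics/t3.png',s['frame']); print(lev(s,box=(305,170,355,215)))
go((600,-41,110,173),(600,-41,7,173))"
```

```text
clock: 12.9
tcp_pos: [584.3, -319.4, 129.9]
tool_rot: [0.0, -0.087, 0.996, -0.0]
ft_force: [-0.8, -0.1, -0.7]
opening: 0.499
finger_force: 0.0
[]
at [ 584.  -319.3  129.3] 190.0 open 0.5 pad 0.0 F [ 0.2 -0.6 -1.3] t 12.9
[-0.2  0.9  0.1] turn 2.123
[0.  0.  0.3] turn 0.0
```

```bash

python3 -m jog '[[0,-0.02,0.1,0,1],[0,-0.04,0.17,0,1],[0,-0.04,0.17,0,0.12],[0,-0.02,0.18,0,0],[0,-0.02,0.14,0,0],[0,-0.02,0.08,0,0],[0,0,0.02,0,0],[0,0,0,0,0],[0,0,0,0,0],[0,0,0,0,0]]'
python3 -c "
from h import *
s=snapshot('side')
for p in cast(s,(np.array([(277,180),(230,166)])+.5)/4-.5+[250,150],12): print(p.round(1))
go((600,-41,110,173),(600,-41,7,173))"
```

```text
clock: 14.2
tcp_pos: [645.4, -65.9, 129.7]
tool_rot: [-0.0, 0.061, 0.998, -0.0]
ft_force: [-0.8, -0.4, 0.3]
opening: 0.498
finger_force: 0.0
[568.7 -39.5  12. ]
[616.8 -40.7  12. ]
at [645.4 -65.9 129.7] 173.0 open 0.5 pad 0.0 F [0.  0.4 0.4] t 14.2
[0.1605 0.0637 0.0656] turn -0.003
[0.     0.     0.3433] turn 0.0
```

```bash

python3 -m jog '[[0,0.1,0.04,0,0],[0,0.054,0.0264,0,0],[0,0,0,0.15,-0.375],[0,0,0,0.15,0],[0,0,0,0.08,0],[0,0,0,0.028,0],[0,0,0,0,0],[1,0,0,0,0],[1,0,0,0,0],[1,0,0,0,0]]'
python3 -c "
from h import *
go((602,-40,120,176),(575,-270,120,176))"
```

```text
clock: 15.5
tcp_pos: [602.9, -40.0, 8.7]
tool_rot: [0.001, 0.035, 0.999, -0.0]
ft_force: [-2.1, -0.4, 7.2]
opening: 0.201
finger_force: 58.5
at [602.9 -40.    8.7] 176.0 open 0.2 pad 58.5 F [-2.1 -0.4  7.2] t 15.5
[ 2.900e-03 -3.000e-04 -3.711e-01] turn 0.003
[ 0.0363 -0.7711 -0.    ] turn 0.0
```

```bash

python3 -m jog '[[1,0,0,-0.1,0],[1,0,0,-0.17,0],[1,0,0,-0.1,0],[1,0.006,-0.1,0,0],[1,0.006,-0.16,0,0],[1,0.006,-0.18,0,0],[1,0.006,-0.17,0,0],[1,0.006,-0.12,0,0],[1,0,-0.04,0,0],[1,0,0,0,0]]'
python3 -m jog '[[1,0,0,0.1,0],[1,0,0,0.12,0],[1,0,0,0,0],[0,0,0,0,0],[0,0,0,0,0],[0,0,0,-0.12,0],[0,0,0,-0.12,0],[0,0,0,0,0],[0,0,0,0,0],[0,0,0,0,0]]'
python3 -c "
from h import *
go((588.7,-134.4,120,189.5),(588.7,-134.4,7,189.5))
s=snapshot('side'); cv2.imwrite('pics/s3.png',cv2.resize(s['frame'][100:280,220:420],None,fx=3,fy=3))"
```

```text
clock: 16.75
tcp_pos: [577.2, -269.7, 118.6]
tool_rot: [0.0, 0.035, 0.999, -0.0]
ft_force: [0.3, 0.0, -0.4]
opening: 0.204
finger_force: 58.9
clock: 18.0
tcp_pos: [576.8, -269.3, 123.7]
tool_rot: [-0.0, 0.035, 0.999, 0.0]
ft_force: [-0.7, -0.4, -0.2]
opening: 0.5
finger_force: 0.0
at [ 576.8 -269.3  123.7] 176.0 open 0.5 pad 0.0 F [-0.7 -0.4 -0.2] t 18.0
[-0.0083  0.4515  0.0122] turn -1.684
[-0.      0.      0.3767] turn -0.0
```

View pics/s3.png

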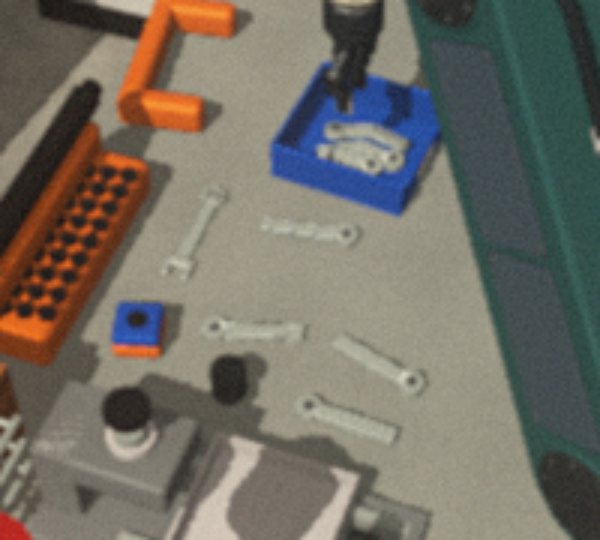

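The odd levers lie in the bin, and the four sound ones are still in place. Next is the far right lever.

```bash

python3 -m jog '[[0,0,0.12,0,0],[0,0,0.15,0,0],[0,-0.0083,0.13,0.012,0],[0,0,0.0515,0,0],[0,0,0,0.06,-1],[0,0,0,0.07,-0.684],[0,0,0,0,0],[0,0,0,0,0],[0,0,0,0,0],[0,0,0,0,0]]'
python3 -c "
from h import *
go((588.7,-134.4,80,189.5),(588.7,-134.4,7,189.5))"
```

```text
clock: 19.3
tcp_pos: [589.3, -134.8, 82.2]
tool_rot: [0.0, -0.082, 0.997, -0.0]
ft_force: [0.3, -0.4, 0.4]
opening: 0.501
finger_force: 0.0
at [ 589.3 -134.8   82.2] 189.5 open 0.5 pad 0.0 F [ 0.3 -0.4  0.4] t 19.3
[0.0016 0.0016 0.0074] turn -0.005
[-0.      0.      0.2433] turn -0.0
```

```bash

python3 -m jog '[[0,0,0,0.13,0],[0,0,0,0.09,0],[0,0,0,0.03,0],[0,0,0,0,0],[1,0,0,0,0],[1,0,0,0,0],[1,0,0,0,0],[1,0,0,-0.08,0],[1,0,0,-0.15,0],[1,0,0,-0.17,0]]'
python3 -c "
from h import *
go((588.7,-134.4,130,189.5),(480,100,130,189.5),(488,257.7,130,180),(488,257.7,62,180))"
```

```text
clock: 20.55
tcp_pos: [588.8, -134.5, 128.5]
tool_rot: [-0.0, -0.083, 0.997, 0.0]
ft_force: [0.8, 0.6, -1.5]
opening: 0.2
finger_force: 59.0
at [ 588.8 -134.5  128.5] 189.5 open 0.2 pad 59.0 F [ 0.8  0.6 -1.5] t 20.6
[ 0.0001  0.0003 -0.0051] turn -0.0
[ 0.2284  0.8304 -0.    ] turn -0.0
[-0.1131  0.5141 -0.    ] turn 1.188
[0.     0.     0.2267] turn 0.0
```

```bash

python3 -m jog '[[1,0.02,0.1,-0.01,0],[1,0.02,0.18,0,0],[1,0.02,0.18,0,0],[1,0.02,0.18,0,0],[1,0.02,0.18,0,0],[1,0.0153,0.18,0,0],[1,0,0.18,0,0],[1,0,0.1145,0,0],[1,0,0.05,0,0],[1,0,0,0,1]]'
python3 -m jog '[[1,0,0,0,0.188],[1,0,0,0.06,0],[1,0,0,0.06,0],[1,0,0,0,0],[1,0,0,0,0],[1,0,0,0,0],[1,0,0,0,0],[1,0,0,0,0],[1,0,0,0,0],[1,0,0,0,0]]'
python3 -c "
from h import *
go((488,257.7,90,180),(488,257.7,36,180))"
```

```text
clock: 21.8
tcp_pos: [488.4, 258.1, 130.1]
tool_rot: [0.0, -0.012, 1.0, 0.0]
ft_force: [0.1, -0.0, -1.4]
opening: 0.2
finger_force: 59.0
clock: 23.05
tcp_pos: [488.3, 257.5, 93.7]
tool_rot: [-0.0, 0.0, 1.0, -0.0]
ft_force: [0.0, 0.4, -1.1]
opening: 0.2
finger_force: 59.0
at [488.3 257.5  93.7] 180.0 open 0.2 pad 59.0 F [ 0.   0.4 -1.1] t 23.1
[0.0011 0.0007 0.0123] turn -0.0
[0.   0.   0.18] turn 0.0
```

```bash

python3 -m jog '[[1,0,0,0.1,0],[1,0,0,0.08,0],[1,0,0,0.018,0],[1,0,0,0,0],[0.3,0,0,0,0],[0.3,0,0,0,0],[0.3,0,0,0,0],[0.3,0,0,-0.1,0],[0.3,0,0,-0.12,0],[0,0,0,-0.05,0]]'
python3 -c "
from h import *
s=snapshot('side'); cv2.imwrite('pics/s4.png',cv2.resize(s['frame'][190:330,230:410],None,fx=3,fy=3))
go((450,131.8,110,177),(450,131.8,7,177),(488,353.7,110,180))"
```

```text
clock: 24.3
tcp_pos: [489.1, 257.8, 117.4]
tool_rot: [0.001, 0.0, 1.0, 0.0]
ft_force: [0.3, 0.4, 0.4]
opening: 0.499
finger_force: 0.0
at [489.5 257.9 118.5] 180.0 open 0.5 pad 0.0 F [1.3 0.  3.2] t 24.4
[ 0.1315 -0.4204  0.0282] turn 0.375
[0.     0.     0.3433] turn 0.0
[-0.0878  0.7453 -0.3433] turn -0.375
```

View pics/s4.png

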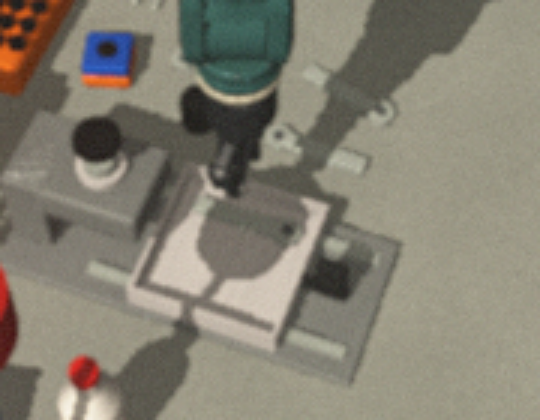

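The sound lever lies straight along the right wall of the tray. Next is L2.

```bash

python3 -m jog '[[0,0.03,-0.1,0,0],[0,0.05,-0.15,0,0],[0,0.05,-0.13,0.028,0],[0,0.0015,-0.0404,0,0.375],[0,0,0,0.15,0],[0,0,0,0.12,0],[0,0,0,0.05,0],[0,0,0,0.018,0],[0,0,0,0,0],[1,0,0,0,0]]'
python3 -m jog '[[1,0,0,0,0],[1,0,0,0,0],[1,0,0,-0.08,0],[1,0,0,-0.15,0],[1,0,0,-0.17,0],[1,0,0,0,0],[1,0,0,0,0],[1,0,0,0,0],[1,0,0,0,0],[1,0,0,0,0]]'
python3 -c "
from h import *
go((488,353.7,125,180),(488,353.7,34,180))"
```

```text
clock: 25.6
tcp_pos: [449.4, 131.5, 6.1]
tool_rot: [0.001, 0.026, 1.0, 0.0]
ft_force: [0.4, 0.3, -0.5]
opening: 0.301
finger_force: 0.0
clock: 26.85
tcp_pos: [448.7, 131.3, 125.0]
tool_rot: [-0.0, 0.026, 1.0, -0.0]
ft_force: [0.1, -0.2, -1.1]
opening: 0.21
finger_force: 59.5
at [448.7 131.3 125. ] 177.0 open 0.21 pad 59.5 F [ 0.1 -0.2 -1.1] t 26.9
[-9.19e-02  7.47e-01  2.00e-04] turn -0.376
[0.     0.     0.3033] turn 0.0
```

```bash

python3 -m jog '[[1,-0.01,0.1,0,0],[1,-0.02,0.17,0,0],[1,-0.02,0.18,0,0],[1,-0.02,0.16,0,0],[1,-0.02,0.1,0,0],[1,-0.002,0.037,0,-0.376],[1,0,0,0,0],[1,0,0,0.1,0],[1,0,0,0.08,0],[1,0,0,0,0]]'
python3 -c "
from h import *
go((488,353.7,34,180))"
```

```text
clock: 28.1
tcp_pos: [487.2, 352.0, 70.4]
tool_rot: [-0.001, 0.001, 1.0, -0.001]
ft_force: [0.1, 0.1, -0.1]
opening: 0.208
finger_force: 59.4
at [487.2 352.   70.4] 179.9 open 0.21 pad 59.4 F [ 0.1  0.1 -0.1] t 28.1
[-0.0026  0.0055  0.1214] turn -0.009
```

```bash

python3 -m jog '[[1,0,0.0055,0.08,0],[1,0,0,0.04,0],[1,0,0,0,0],[0.3,0,0,0,0],[0.3,0,0,0,0],[0.3,0,0,0,0],[0.3,0,0,-0.1,0],[0.3,0,0,-0.15,0],[0,0,0,-0.05,0],[0,0,0,0,0]]'
python3 -c "
from h import *
s=snapshot('top'); cv2.imwrite('pics/t5.png',cv2.resize(s['frame'][140:280,190:390],None,fx=4,fy=4)); print(lev(s).round(1))
go((438.5,41,120,163.3),(438.5,41,7,163.3))"
```

```text
clock: 29.35
tcp_pos: [488.6, 355.6, 126.1]
tool_rot: [0.001, -0.0, 1.0, 0.0]
ft_force: [-0.5, -0.4, 0.9]
opening: 0.501
finger_force: 0.0
[[ 475.    30.9  163.9   51.1   26.2 1203. ]
 [ 601.3   45.7 -163.8  125.7   33.1 3384. ]]
at [488.1 355.3 125. ] 180.0 open 0.5 pad 0.0 F [ 0.1  0.  -0.9] t 29.4
[ 0.1654 -1.0477  0.0167] turn 2.088
[0.     0.     0.3767] turn -0.0
```

View pics/t5.png

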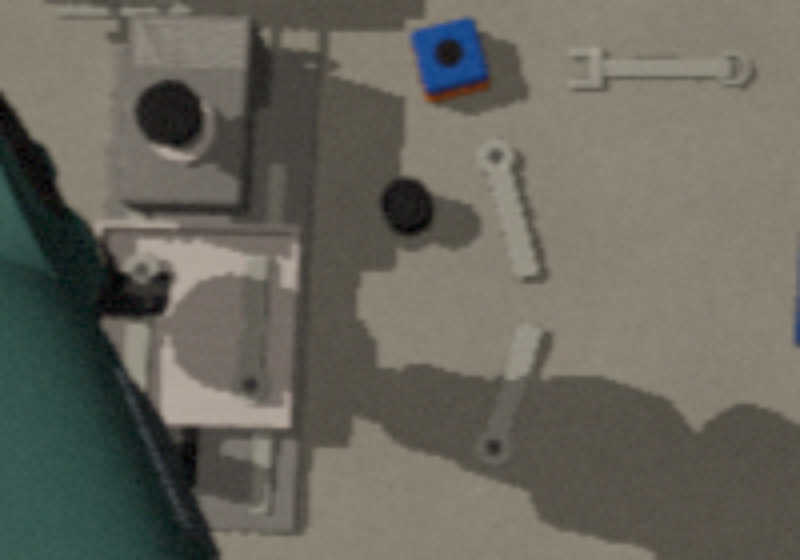

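Two levers lie in the tray along its left and right walls. The remaining two, at (515,215) and (510,390) in the crop, have not moved.

```bash

python3 -m jog '[[0,0.02,-0.1,0,0],[0,0.03,-0.17,0,0],[0,0.03,-0.18,0,0],[0,0.03,-0.18,0,0],[0,0.03,-0.18,0.0167,0],[0,0.0254,-0.15,0,0],[0,0,-0.0877,0,0],[0,0,0,0,1],[0,0,0,0,1],[0,0,0,0.1,0.088]]'
python3 -c "
from h import *
go((438.5,41,70,163.3),(438.5,41,7,163.3))"
```

```text
clock: 30.65
tcp_pos: [439.1, 40.9, 90.0]
tool_rot: [0.001, 0.147, 0.989, 0.0]
ft_force: [0.1, -0.8, -0.8]
opening: 0.501
finger_force: 0.0
at [439.1  40.9  90. ] 163.1 open 0.5 pad 0.0 F [ 0.1 -0.8 -0.8] t 30.6
[ 0.0019 -0.0002  0.0668] turn -0.019
[0.   0.   0.21] turn -0.0
```

```bash

python3 -m jog '[[0,0,0,0.13,0],[0,0,0,0.1,0],[0,0,0,0.042,0],[0,0,0,0,0],[1,0,0,0,0],[1,0,0,0,0],[1,0,0,0,0],[1,0,0,-0.08,0],[1,0,0,-0.15,0],[1,0,0,-0.16,0]]'
python3 -c "
from h import *
go((488,321.7,125,180),(488,321.7,40,180))"
```

```text
clock: 31.9
tcp_pos: [438.3, 41.1, 127.9]
tool_rot: [0.0, 0.145, 0.989, 0.0]
ft_force: [1.5, -1.0, -1.7]
opening: 0.192
finger_force: 58.8
at [438.3  41.1 127.9] 163.3 open 0.19 pad 58.8 F [ 1.5 -1.  -1.7] t 31.9
[0.1103 0.9435 0.0096] turn -2.088
[0.     0.     0.2833] turn 0.0
```

```bash

python3 -m jog '[[1,0.01,0.1,0,0],[1,0.02,0.17,0,0],[1,0.02,0.18,0,0],[1,0.02,0.18,0,0],[1,0.02,0.17,0,0],[1,0.0203,0.1,0,0],[1,0,0.0435,0,0],[1,0,0,0,-1],[1,0,0,0,-1],[1,0,0,0.01,-0.088]]'
python3 -c "
from h import *
go((488,321.7,125,180),(488,321.7,43,180))"
```

```text
clock: 33.15
tcp_pos: [488.5, 321.1, 123.4]
tool_rot: [0.0, 0.0, 1.0, 0.0]
ft_force: [-0.1, 0.1, -1.6]
opening: 0.194
finger_force: 58.9
at [488.5 321.1 123.4] 180.0 open 0.19 pad 58.9 F [-0.1  0.1 -1.6] t 33.1
[ 0.0018  0.0019 -0.0055] turn -0.006
[0.     0.     0.2733] turn 0.0
```

```bash

python3 -m jog '[[1,0,0,0.1,0],[1,0,0,0.12,0],[1,0,0,0.045,0],[1,0,0,0,0],[0.35,0,0,0,0],[0.35,0,0,0,0],[0.35,0,0,0,0],[0.35,0,0,-0.1,0],[0.3,0,0,-0.15,0],[0,0,0,-0.03,0]]'
python3 -c "
from h import *
s=snapshot('top'); print(lev(s).round(1))
go((601.2,45.5,125,196.1),(601.2,45.5,7,196.1))"
```

```text
clock: 34.4
tcp_pos: [489.5, 322.3, 130.4]
tool_rot: [0.002, -0.0, 1.0, 0.001]
ft_force: [0.7, 0.6, -0.7]
opening: 0.497
finger_force: 0.0
[[ 601.    45.6 -164.1  124.9   32.1 3388. ]]
at [489.2 322.2 130. ] 180.0 open 0.5 pad 0.0 F [-0.1 -0.2  0.8] t 34.5
[-0.3732 -0.9224  0.0166] turn -2.012
[-0.      0.      0.3933] turn -0.0
```

```bash

python3 -m jog '[[0,-0.02,-0.1,0,0],[0,-0.04,-0.16,0,0],[0,-0.06,-0.16,0,0],[0,-0.07,-0.16,0,0],[0,-0.07,-0.16,0.0166,0],[0.25,-0.07,-0.12,0,0],[0.25,-0.0432,-0.0624,0,0],[0.25,0,0,0,-1],[0.25,0,0,0,-1],[0.25,0,0,0,-0.012]]'
python3 -c "
from h import *
s=snapshot('side'); f=s['frame'].astype(int)
m=(f.max(2)<50).astype(np.uint8); m[:215]=0; m[236:]=0; m[:,:285]=0; m[:,308:]=0
ys,xs=np.nonzero(m); print(len(xs),cast(s,(xs.mean(),ys.mean()),22))
go((601.2,45.5,90,196.1),(601.2,45.5,7,196.1))"
```

```text
clock: 35.7
tcp_pos: [599.9, 45.5, 121.9]
tool_rot: [-0.0, -0.14, 0.99, 0.0]
ft_force: [-0.9, -0.3, -0.5]
opening: 0.374
finger_force: 0.0
122 [[593.37043988 133.01409989  22.        ]]
at [600.   45.5 122. ] 196.0 open 0.38 pad 0.0 F [-0.5 -1.2  0.8] t 35.8
[-0.004  -0.0011  0.1067] turn -0.017
[-0.      0.      0.2767] turn -0.0
```

```bash

python3 -m jog '[[0.25,-0.004,0,0.1,0],[0.25,0,0,0.15,0],[0.25,0,0,0.1,0],[0.25,0,0,0.033,0],[0.25,0,0,0,0],[1,0,0,0,0],[1,0,0,0,0],[1,0,0,0,0],[1,0,0,0,0],[1,0,0,-0.08,0]]'
python3 -m jog '[[1,0,0,-0.15,0],[1,0,0,-0.17,0],[1,0,0,0,0],[1,0,0,0,0],[1,0,0,0,0],[1,0,0,0,0],[1,0,0,0,0],[1,0,0,0,0],[1,0,0,0,0],[1,0,0,0,0]]'
python3 -c "
from h import *
go((488,180,128,196.1),(488,289,128,180),(488,289,43,180))"
```

```text
clock: 37.0
tcp_pos: [600.7, 45.3, 31.3]
tool_rot: [-0.001, -0.14, 0.99, 0.0]
ft_force: [0.3, -0.2, -1.2]
opening: 0.199
finger_force: 58.7
clock: 38.25
tcp_pos: [601.4, 45.3, 127.5]
tool_rot: [-0.0, -0.14, 0.99, 0.0]
ft_force: [-0.1, -0.1, -1.8]
opening: 0.201
finger_force: 58.9
at [601.4  45.3 127.5] 196.1 open 0.2 pad 58.9 F [-0.1 -0.1 -1.8] t 38.2
[ 0.2385  0.5361 -0.0016] turn 0.0
[-0.1008  0.3491 -0.    ] turn 2.012
[0.     0.     0.2833] turn 0.0
```

```bash

python3 -m jog '[[1,0.06,0.1,0,0],[1,0.08,0.15,0,0],[1,0.06,0.15,0,0],[1,0.0385,0.1361,0,0],[1,-0.04,0.13,0,0],[1,-0.04,0.13,0,0],[1,-0.0208,0.0891,0,0],[1,0,0,0,1],[1,0,0,0,1],[1,0,0,0,0.012]]'
python3 -c "
from h import *
go((488,289,128,180),(488,289,43,180))"
```

```text
clock: 39.5
tcp_pos: [488.0, 289.0, 127.5]
tool_rot: [0.0, -0.0, 1.0, 0.0]
ft_force: [-0.5, -0.1, -1.2]
opening: 0.2
finger_force: 59.0
at [488.  289.  127.5] 180.1 open 0.2 pad 59.0 F [-0.5 -0.1 -1.2] t 39.5
[ 0.0002 -0.0002 -0.0016] turn 0.007
[0.     0.     0.2833] turn 0.0
```

Lower, release, raise, then back off to the right so the tray can be seen.

```bash

python3 -m jog '[[1,0,0,0.1,0],[1,0,0,0.12,0],[1,0,0,0.06,0],[1,0,0,0,0],[0.35,0,0,0,0],[0.35,0,0,0,0],[0.35,0,0,0,0],[0.35,0,0,-0.1,0],[0.3,0,0,-0.15,0],[0,0,0,-0.05,0]]'
python3 -m jog '[[0,0,-0.1,0,0],[0,0,-0.15,0,0],[0,0,-0.18,0,0],[0,0,-0.18,0,0],[0,0,-0.18,0,0],[0,0,-0.18,0,0],[0,0,-0.1,0,0],[0,0,0,0,0],[0,0,0,0,0],[0,0,0,0,0]]'
python3 -c "
from h import *
s=snapshot('top'); q=snapshot('side')
h=np.zeros((580,800,3),np.uint8); h[:,:300]=cv2.resize(s['frame'][135:280,200:275],(300,580)); h[:450,320:800]=cv2.resize(q['frame'][110:335,180:420],(480,450)); cv2.imwrite('pics/c6.png',h)
go((370.5,305.7,140,180))"
```

```text
clock: 40.75
tcp_pos: [489.1, 289.4, 136.2]
tool_rot: [0.002, -0.0, 1.0, 0.001]
ft_force: [-0.4, -0.3, 0.2]
opening: 0.5
finger_force: 0.0
clock: 42.0
tcp_pos: [488.0, -31.2, 133.4]
tool_rot: [-0.0, -0.001, 1.0, 0.0]
ft_force: [0.1, 0.1, -0.2]
opening: 0.499
finger_force: 0.0
at [488.1 -31.3 133.5] 180.1 open 0.5 pad 0.0 F [ 0.2 -0.   0.1] t 42.1
[ 0.3904  1.1237 -0.0216] turn 0.009
```

View pics/c6.png

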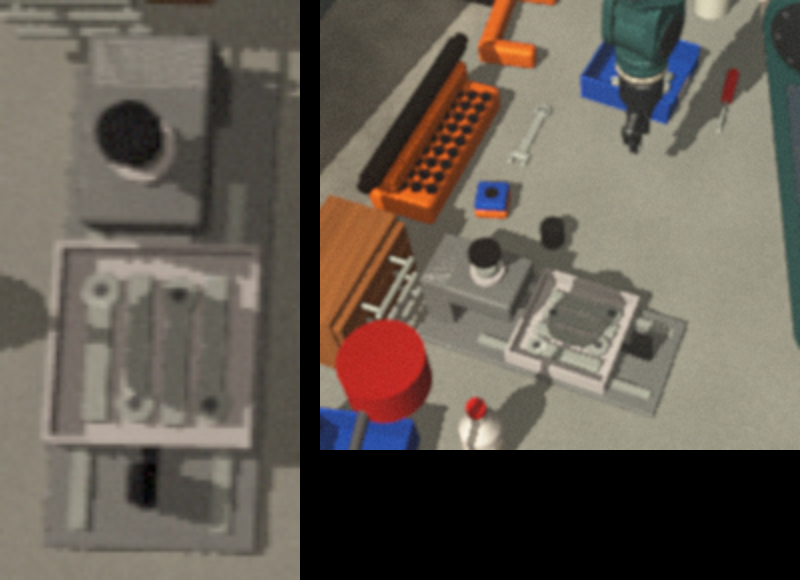

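All four sound levers lie flat and side by side in the tray, and the bench is clear. The fin is at (143,478) in the crop.

```bash

python3 -m jog '[[0,0.02,0.08,-0.02,0],[0,0.05,0.14,0,0],[0,0.05,0.17,0,0],[0,0.05,0.17,0,0],[0,0.05,0.17,0,0],[0,0.06,0.17,0,0],[0,0.06,0.13,0,0],[0,0.0504,0.0937,0,0],[0,0,0,0,0],[0,0,0,0,0]]'
python3 -c "
from h import *
go((370.5,305.7,60,180))"
```

```text
clock: 43.35
tcp_pos: [370.8, 305.1, 139.5]
tool_rot: [0.0, -0.0, 1.0, -0.0]
ft_force: [-1.5, -0.0, 0.3]
opening: 0.498
finger_force: 0.0
at [370.8 305.1 139.5] 180.1 open 0.5 pad 0.0 F [-1.5 -0.   0.3] t 43.4
[0.0011 0.0021 0.265 ] turn 0.006
```

```bash

python3 -m jog '[[0,0,0,0.1,0],[0,0,0,0.1,0],[0,0,0,0.065,0],[0,0,0,0,0],[1,0,0,0,0],[1,0,0,0,0],[1,0,0,0,0],[1,0,0,0,0],[1,0,0,0,0],[1,0,0,0,0]]'
python3 -m jog '[[1,-0.02,0,0,0],[1,-0.035,0,0,0],[1,-0.04,0,0,0],[1,-0.045,0,0,0],[1,-0.045,0,0,0],[1,-0.045,0,0,0],[1,-0.04,0,0,0],[1,-0.03,0,0,0],[1,-0.015,0,0,0],[1,0,0,0,0]]'
python3 -c "
from h import *
go()"
```

```text
clock: 44.6
tcp_pos: [372.4, 308.2, 61.4]
tool_rot: [0.001, -0.0, 1.0, 0.004]
ft_force: [-0.2, 23.6, -7.0]
opening: 0.149
finger_force: 61.0
clock: 45.85
tcp_pos: [458.7, 307.2, 60.6]
tool_rot: [-0.006, -0.002, 1.0, 0.003]
ft_force: [-44.5, 21.4, 25.6]
opening: 0.146
finger_force: 66.8
at [458.7 307.2  60.6] 180.2 open 0.15 pad 66.8 F [-44.5  21.4  25.6] t 45.9
```

```bash

python3 -m jog '[[1,0.015,0.01,0,0],[1,0,0,0,0],[1,0,0,0,0],[0,0,0,0,0],[0,0,0,0,0],[0,0,0,0,0],[0,0,0,-0.1,0],[0,0,0,-0.15,0],[0,0.1,0,-0.15,0],[0,0.15,0,-0.1,0]]'
python3 -c "
from h import *
s=snapshot('top'); q=snapshot('side')
h=np.zeros((580,800,3),np.uint8); h[:,:300]=cv2.resize(s['frame'][135:280,200:275],(300,580)); h[:450,320:800]=cv2.resize(q['frame'][215:328,245:365],(480,450)); cv2.imwrite('pics/c7.png',h)
up=lambda U,o: (np.array(U)+.5)/4-.5+o
print(cast(s,up([(85,222),(205,228)],[200,135]),128))
go((633,305,240,180))"
```

```text
clock: 47.1
tcp_pos: [386.2, 308.2, 211.9]
tool_rot: [0.001, 0.001, 1.0, 0.001]
ft_force: [-0.8, -0.5, -0.3]
opening: 0.5
finger_force: 0.0
[[575.42321015 349.09777628 128.        ]
 [572.02044133 252.72413497 128.        ]]
at [383.9 308.5 213.4] 180.1 open 0.5 pad 0.0 F [ 0.6 -0.9 -1.5] t 47.2
[-0.8304 -0.0131 -0.0886] turn 0.011
```

View pics/c7.png

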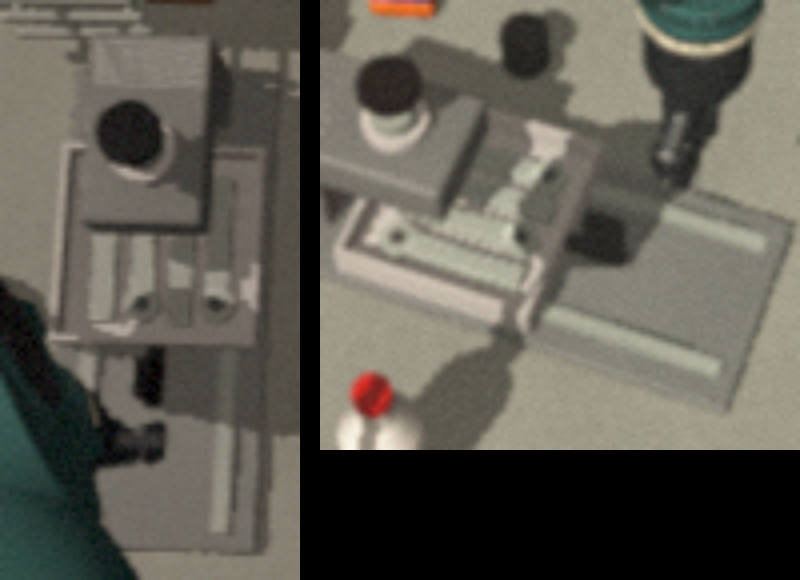

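The tray is under the hood, with its back half hidden and its front rim at row 345 in the crop. It moved about 86 mm and ended firmly on the stop. Now the pump.

```bash

python3 -m jog '[[1,-0.05,-0.01,-0.05,0],[1,-0.14,0,0,0],[1,-0.18,0,0,0],[1,-0.18,0,0,0],[1,-0.14,0,0,0],[1,-0.09,0,0,0],[1,-0.05,0,0,0],[1,0,0,0,0],[1,0,0,0,0],[1,0,0,0.06,0]]'
python3 -c "
from h import *
go((633,305,198,180),(633,305,165,180))"
```

```text
clock: 48.45
tcp_pos: [634.8, 305.4, 208.2]
tool_rot: [0.001, -0.0, 1.0, 0.0]
ft_force: [-0.2, 1.2, -1.5]
opening: 0.0
finger_force: 0.0
at [634.8 305.4 208.2] 180.0 open 0.0 pad 0.0 F [-0.2  1.2 -1.5] t 48.5
[ 0.0061 -0.0014  0.0341] turn 0.003
[0.   0.   0.11] turn 0.0
```

```bash

python3 -m jog '[[1,0,0,0.04,0],[1,0,0,0.03,0],[1,0,0,0.025,0],[1,0,0,0.02,0],[1,0,0,0.02,0],[1,0,0,0.008,0],[1,0,0,0,0],[1,0,0,0,0],[1,0,0,0,0],[1,0,0,0,0]]'
python3 -c "
from h import *
go((633,305,200,180))"
```

```text
clock: 49.7
tcp_pos: [634.9, 305.3, 166.7]
tool_rot: [0.001, -0.0, 1.0, 0.001]
ft_force: [-9.7, -2.5, 26.2]
opening: -0.004
finger_force: 13.0
at [634.9 305.3 166.7] 180.0 open -0.0 pad 13.0 F [-9.7 -2.5 26.2] t 49.7
[ 0.0064 -0.001  -0.1108] turn 0.002
```

The hard stop is reached at z = 166.7 with 26 N. Now up, and the further strokes (four in all, for margin).

```bash

python3 -m jog '[[1,0,0,-0.05,0],[1,0,0,-0.05,0],[1,0,0,-0.043,0],[1,0,0,0,0],[1,0,0,0,0],[1,0,0,0,0],[1,0,0,0,0],[1,0,0,0,0],[1,0,0,0,0],[1,0,0,0,0]]'
python3 -m jog '[[1,0,0,0.04,0],[1,0,0,0.03,0],[1,0,0,0.025,0],[1,0,0,0.02,0],[1,0,0,0.02,0],[1,0,0,0.008,0],[1,0,0,0,0],[1,0,0,0,0],[1,0,0,0,0],[1,0,0,0,0]]'
python3 -m jog '[[1,0,0,-0.05,0],[1,0,0,-0.05,0],[1,0,0,-0.043,0],[1,0,0,0,0],[1,0,0,0,0],[1,0,0,0,0],[1,0,0,0,0],[1,0,0,0,0],[1,0,0,0,0],[1,0,0,0,0]]'
python3 -m jog '[[1,0,0,0.04,0],[1,0,0,0.03,0],[1,0,0,0.025,0],[1,0,0,0.02,0],[1,0,0,0.02,0],[1,0,0,0.008,0],[1,0,0,0,0],[1,0,0,0,0],[1,0,0,0,0],[1,0,0,0,0]]'
python3 -m jog '[[1,0,0,-0.05,0],[1,0,0,-0.05,0],[1,0,0,-0.043,0],[1,0,0,0,0],[1,0,0,0,0],[1,0,0,0,0],[1,0,0,0,0],[1,0,0,0,0],[1,0,0,0,0],[1,0,0,0,0]]'
python3 -m jog '[[1,0,0,0.04,0],[1,0,0,0.03,0],[1,0,0,0.025,0],[1,0,0,0.02,0],[1,0,0,0.02,0],[1,0,0,0.008,0],[1,0,0,0,0],[1,0,0,0,0],[1,0,0,0,0],[1,0,0,0,0]]'
python3 -m jog '[[1,0,0,-0.05,0],[1,0,0,-0.05,0],[1,0,0,-0.06,0],[1,0,0,0,0],[1,0,0,0,0],[1,0,0,0,0],[1,0,0,0,0],[1,0,0,0,0],[1,0,0,0,0],[1,0,0,0,0]]'
python3 -c "
from h import *
go((460,308.5,213,180),(460,308.5,130,180),(460,308.5,60,180))"
```

```text
clock: 50.95
tcp_pos: [634.9, 305.1, 207.0]
tool_rot: [0.0, -0.0, 1.0, 0.0]
ft_force: [-0.1, 0.0, 0.1]
opening: 0.001
finger_force: 0.0
clock: 52.2
tcp_pos: [635.5, 305.3, 166.7]
tool_rot: [0.002, -0.0, 1.0, 0.001]
ft_force: [-4.7, -2.7, 27.0]
opening: -0.003
finger_force: 13.7
clock: 53.45
tcp_pos: [634.9, 305.1, 207.0]
tool_rot: [0.0, -0.0, 1.0, 0.0]
ft_force: [0.1, -0.6, 0.4]
opening: 0.002
finger_force: 0.0
clock: 54.7
tcp_pos: [635.5, 305.3, 166.8]
tool_rot: [0.002, -0.0, 1.0, 0.001]
ft_force: [-4.7, -1.9, 27.6]
opening: -0.001
finger_force: 13.7
clock: 55.95
tcp_pos: [634.9, 305.1, 207.0]
tool_rot: [-0.0, -0.0, 1.0, 0.0]
ft_force: [0.4, 0.0, 0.0]
opening: -0.001
finger_force: 0.0
clock: 57.2
tcp_pos: [635.5, 305.3, 166.7]
tool_rot: [0.002, -0.0, 1.0, 0.001]
ft_force: [-4.6, -2.6, 27.4]
opening: 0.001
finger_force: 13.7
clock: 58.45
tcp_pos: [634.9, 305.1, 212.1]
tool_rot: [0.0, 0.0, 1.0, 0.0]
ft_force: [-0.9, -0.3, -0.6]
opening: 0.001
finger_force: 0.0
at [634.9 305.1 212.1] 180.0 open 0.0 pad 0.0 F [-0.9 -0.3 -0.6] t 58.5
[ 0.5831  0.0113 -0.003 ] turn -0.0
[0.     0.     0.2767] turn 0.0
[0.     0.     0.2333] turn 0.0
```

```bash

python3 -m jog '[[1,0.1,0.011,-0.02,0],[1,0.16,0,0,0],[0.5,0.17,0,0,0],[0,0.1,0,0,0],[0,0.06,0,0.08,0],[0,0,0,0.16,0],[0,0,0,0.15,0],[0,0,0,0.1,0],[0,0,0,0.035,0],[0,0,0,0,0]]'
python3 -c "
from h import *
go((458,308.3,60,180))"
```

```text
clock: 59.7
tcp_pos: [458.0, 308.4, 60.9]
tool_rot: [-0.0, -0.0, 1.0, -0.0]
ft_force: [0.0, 0.3, -0.4]
opening: 0.501
finger_force: 0.0
at [458.  308.4  60.9] 180.0 open 0.5 pad 0.0 F [ 0.   0.3 -0.4] t 59.7
[ 0.0001 -0.0005  0.0029] turn 0.0
```

```bash

python3 -m jog '[[1,0,0,0,0],[1,0,0,0,0],[1,0,0,0,0],[1,0,0,0,0],[1,0.02,0,0,0],[1,0.03,0,0,0],[1,0.04,0,0,0],[1,0.04,0,0,0],[1,0.04,0,0,0],[1,0.04,0,0,0]]'
python3 -m jog '[[1,0.04,0,0,0],[1,0.03,0,0,0],[1,0.02,0,0,0],[1,0.01,0,0,0],[1,0.005,0,0,0],[1,0,0,0,0],[1,0,0,0,0],[1,0,0,0,0],[1,0,0,0,0],[1,0,0,0,0]]'
python3 -c "
from h import *
go()"
```

```text
clock: 60.95
tcp_pos: [395.9, 308.3, 62.0]
tool_rot: [0.002, 0.0, 1.0, -0.0]
ft_force: [2.3, -4.0, 7.5]
opening: 0.148
finger_force: 58.9
clock: 62.2
tcp_pos: [364.4, 308.6, 62.0]
tool_rot: [0.001, 0.0, 1.0, 0.0]
ft_force: [-0.3, -2.4, 9.4]
opening: 0.151
finger_force: 59.3
at [364.4 308.6  62. ] 180.0 open 0.15 pad 59.3 F [-0.3 -2.4  9.4] t 62.2
```

```bash

python3 -m jog '[[1,0.01,0,0,0],[1,0.01,0,0,0],[1,0.01,0,0,0],[1,0,0,0,0],[1,0,0,0,0],[1,0,0,0,0],[1,0,0,0,0],[1,0,0,0,0],[1,0,0,0,0],[1,0,0,0,0]]'
```

```text
clock: 63.45
tcp_pos: [358.6, 308.7, 62.0]
tool_rot: [0.004, 0.001, 1.0, -0.0]
ft_force: [19.8, -4.7, -7.7]
opening: 0.15
finger_force: 60.1
```

The outer stop is reached with 20 N, after 99.4 mm of travel. Relax, release and raise.

```bash

python3 -m jog '[[1,-0.01,0,0,0],[1,0,0,0,0],[0,0,0,0,0],[0,0,0,0,0],[0,0,0,0,0],[0,0,0,-0.1,0],[0,0,0,-0.15,0],[0,0,0,-0.1,0],[0,0,-0.1,0,0],[0,0,-0.16,0,0]]'
python3 -m jog '[[0,0,-0.16,0,0],[0,0,-0.16,0,0],[0,0,-0.16,0,0],[0,0,-0.16,0,0],[0,0,-0.1,0,0],[0,0,0,0,0],[0,0,0,0,0],[0,0,0,0,0],[0,0,0,0,0],[0,0,0,0,0]]'
python3 -c "
from h import *
s=snapshot('top'); q=snapshot('side')
h=np.zeros((580,800,3),np.uint8); h[:,:300]=cv2.resize(s['frame'][135:280,200:275],(300,580)); h[:450,320:800]=cv2.resize(q['frame'][110:335,180:420],(480,450)); cv2.imwrite('pics/c8.png',h)
go()"
```

```text
clock: 64.7
tcp_pos: [357.6, 230.2, 165.8]
tool_rot: [0.0, -0.001, 1.0, 0.0]
ft_force: [0.7, -0.2, -0.1]
opening: 0.503
finger_force: 0.0
clock: 65.95
tcp_pos: [357.4, 8.8, 165.6]
tool_rot: [-0.0, -0.0, 1.0, 0.0]
ft_force: [-0.8, 1.4, -0.3]
opening: 0.497
finger_force: 0.0
at [357.5   8.6 165.6] 180.0 open 0.5 pad 0.0 F [ 0.  -0.1 -0.3] t 66.0
```

View pics/c8.png

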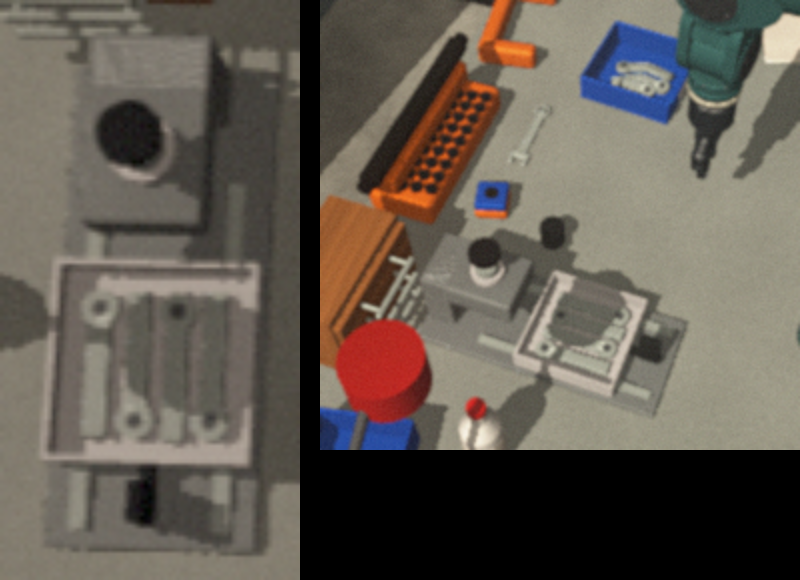

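The tray is fully out, with its front rim at row 460 in the crop (445 before). It holds all four sound levers. The odd ones are in the bin and the pump knob is up.

```bash
python3 -c "
from plant import env
print(env.hand_in())"
```

```text
the job is handed in; nothing more can be done
None
```

I handed the job in at 66 s with the four sound levers in the pulled-out tray, the three odd ones in the scrap bin, four full pump strokes given with the tray in, and no bystander moved that I could see; the hand-in returned no verdict.

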